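# Proof-load a picture hanger on the bench pull gauge

### The arm

A 6-joint arm with a two-finger parallel gripper is mounted at the origin on the work surface. World frame = base frame: x ahead of the robot, y to its left, z up, the work surface at z = 0. Lengths are in m, angles in degrees, forces in N, time in s.
With the tool pointing down it reaches from about 0.375 to 0.75 m from the base axis. Payload 9 kg.
Tool frame: the origin (TCP) lies at the very end of the fingers, on their centre line; the grasp point (between the pads) lies behind it (env.grip_depth is the z of the grasp point in the tool frame, in m); z points along the fingers, y is the line along which they close (so a half turn about z gives the same grasp; the last joint's range is limited). The gripper opens to 85 mm and grips with 20 to 120 N. Pads are 22 mm wide; open, the fingers measure 114 mm over their backs; the gripper's body (76 mm by 85 mm) begins 54 mm behind the grasp point. The pads swing forward as they close: fully open they stand 13 mm farther back than shut.
Start: joints at [-78.478, 5.964, 5.575, 89.605, 0, 77.527], TCP at [0.244, -0.548, 0.231] pointing down, gripper open.
Joint ranges: [-171.21, 171.21], [-48.23, 106.86], [-62.78, 66.21], [-105.2, 120.99], [-86.42, 89.51], [-180, 180]. Speed limits (degrees/s): [127.2, 127.2, 147.25, 180, 180, 180].

### API

Orientations are given as [roll, pitch, yaw] about the fixed x, y, z axes, in that order (R = Rz(yaw) Ry(pitch) Rx(roll)).
In Python, from plant import env gives the robot as it stands.
- The arm moves only by the shell command python3 -m crank 'ROWS' [OPENING] [FORCE]. ROWS is JSON, one flat list of numbers, 4 for each row, row after row: the shift along the world's x, y, z in cm, then the turn about the world's z in degrees. A call has 1 to 12 rows; each row is the pose to reach, as a shift and turn from the pose commanded when the call began; what a row does not reach only later rows make up. A row lasts 1/12 s, in which the tool goes at most 41.7 mm and 7.16 degrees, less where a joint would pass 70% of its speed; a pose out of reach is approached as far as the arm can. A call with a gripper value outside its range is refused whole. OPENING is the opening, from 0 (shut) to 1 (fully open), set as the call begins (- or left out, the last holds). The fingers move at their own pace and stop on an object; FORCE is the grip in N (left out, the last holds). Time passes only in rows, so rows that repeat a pose let the fingers close. It gives the time, the measured TCP pose, the force, the opening and the grip force at its end, in the units of the state.
- env.state(): the state, without advancing time (a new reading comes with each control period).
- env.snapshot(name): name is "scene" or "top" or "wrist"; returns a dict with "frame" (420x560x3 uint8, red, green, blue), "fov_y" (degrees; the focal length in pixels is half the picture's height over the tangent of half this angle, whatever the lens; pixels are square), "cx", "cy" (the principal point, pixels), "R" (3x3) and "t" (3): a world point X has camera coordinates R X + t; the wrist camera has in their place "mount" (4x4, takes a point from camera to tool coordinates, whose origin is the TCP and whose axes are the flange's). Camera axes: x right, y down, z forward; pixel columns grow to the right and rows downward; lengths in m; the calibration is good to about 2 mm. A picture is of the moment at which its call begins: read the wrist's pose just before it. There is no depth.
- env.sign_off(): hands the job in; it is judged then, once.
The state is a dict: "time_s": time; "joint_positions": joint angles; "dq": joint speeds; "tau": joint torques, N m; "tool_pos": TCP position; "ee_rot": TCP orientation; "wrist_force": force on the tool from outside, world axes, zero at the start; "ft_torque": the same for the moment, N m; "gripper_width": opening from 0.0 (shut) to 1.0 (fully open); "gripper_force": force on a finger pad.
Only numpy, scipy, OpenCV 4.12 (cv2) and the standard library are available. Lean on these libraries where they do the work, as an engineer would, in place of code of your own. Each camera call takes 0.05 s, during which the arm holds its last target. There are 200 camera calls.

### The job

Proof-load the picture hanger on the bench pull gauge: move the paint jar that stands in the way of the pull post onto the round rubber mat, and slide the telltale back until it rests against the pull's cross-arm. Then draw the post out against its spring so that the cross-arm carries the telltale along until its pointer stands in the gap of the brass fork, and ease the post fully home again without letting it snap back, so that the telltale stays in the fork. Leave the fork and all the other things where they are, and do not ram the post into the jar.

Things in the scene. Friction and masses are not known exactly. Their poses are not given: they have to be found in the camera images.
- gauge: Bench pull gauge, fixed: plywood board 12 mm thick, x -300..150, y -140..60 mm. Origin at bench height; x = pull direction (level), y to its left. Aluminium spring housing x -220..-115, y -28..28, top 58 mm. The pull post runs along y = 0 from x = -70 mm. Telltale rail along y = -85 mm, 20 mm high; brass fork at y -101..-134 mm, 22 mm high.
- pull_grip (a point): On the axis of the upright dark steel pull post, 60 mm above the bench. Post: round, 24 mm diameter, 18 to 85 mm high, on the end of the pull bar (31 mm high). Gauge frame (-70 + pull, 0, 60) mm. At its foot a flat cross-arm (10 mm thick, top 32 mm high) reaches to y = -96 mm; its front face is level with the post's axis and pushes the telltale.
- pull (a joint): Travel of the pull post in m along the gauge's +x: 0 = fully home, 0.15 = fully out. A spring draws it home with 2.5 N + 50 N per m of travel (plus damping of 10 N s/m); let go far out, it snaps back.
- telltale_tab (a point): Centre of the telltale's upright aluminium tab, 65 mm above the bench: tab 12 mm (gauge x) by 20 mm (gauge y), top 80 mm, on a steel foot 16 mm long in x and 34 mm high. Gauge frame: (-62 + telltale, -85, 65) mm.
- telltale (a joint): Position of the telltale in m along the gauge's +x: 0 = against the cross-arm with the pull home. It slides with about 1.5 N of friction and stays where it is left; the cross-arm pushes it outward only (telltale is never less than pull), and does not draw it back. It starts beyond the fork.
- pointer_tip (a point): A point 5 mm from the end of the telltale's thin pointer (4 mm wide), which reaches from its foot towards gauge -y, over the fork; in line with the centre of the tab along y, 33 mm from it.
- fork_gap (a point): Middle of the 12 mm gap between the two prongs of the small brass fork (22 mm wide) on the scale, 22 mm above the bench; the pointer passes just over it. Axes as the gauge's.
- fork (a joint): Set position of the fork in m along the gauge's +x, to be left alone: the pointer is at the middle of the gap when telltale = fork.
- jar_center (a point): Centre of the glass paint jar that stands on the gauge's board in the way of the pull post: 52 mm diameter, 100 mm high, this point half-way up; about 0.22 kg.
- mat_top (a point): Centre of the top of the round rubber mat, 120 mm diameter, 4 mm thick, fixed on the bench.
- glue: Bystander: white bottle, 42 mm diameter, 95 mm high, standing at the gauge's +y side; origin at its foot.
- jar2: Bystander: a second jar like the first one, but standing on the bench at the gauge's -y side; origin at its foot.
- mug: Bystander: mug, 76 mm diameter, 85 mm high, at the gauge's -y side; origin at its foot.
- plates: Bystander: white plate, 140 mm diameter, 22 mm high; origin at its foot.
- bowl: Bystander: terracotta bowl, 90 mm diameter, 50 mm high; origin at its foot.
- brush: Bystander: paint brush lying on the bench beyond the mat; origin at its underside.

How it is judged (in metres and radians):
On the way, in this order (a step that is already met when the one before it is completed fails the run):
1. the telltale is back against the cross-arm, with the pull home (both within 10 mm) (value of joint each of telltale, pull below 0.01 m), for 0.1 s.
2. the pull is drawn out more than 20 mm with the telltale riding on its cross-arm (value of joint pull above 0.02 m and value of joint telltale below 0.055 m).
3. the pull has carried the telltale's pointer into the fork's gap (within 5 mm of its middle, the cross-arm within 6 mm of the telltale) (x of pointer_tip in the frame of fork_gap between -0.005 and 0.005 m and x of telltale_tab in the frame of pull_grip below 0.014 m), for 0.2 s.
At the end, for the whole second after the job is handed in: The telltale's pointer is within 5 mm of the middle of the fork's gap, the pull is home within 5 mm and still, and the jar stands upright wholly on the rubber mat (its centre within 36 mm of the mat's) (x of pointer_tip in the frame of fork_gap between -0.005 and 0.005 m and value of joint pull below 0.005 m and horizontal distance between jar_center and mat_top below 0.036 m and height (world z) of jar_center between 0.045 and 0.062 m and angle between jar_center's own z axis and vertical below 0.1 rad and velocity of joint pull above -0.01 m/s); the robot touches nothing.
It fails at once if the pull snaps back (faster than 0.4 m/s) (velocity of joint pull below -0.4 m/s).
It fails at once if the pull is rammed into the jar (over 2 N) (contact force between pull and jar above 2 N).
It fails at once if the fork is shifted by more than 4 mm (distance of fork_gap from where it was at the start of the episode above 0.004 m).
It fails at once if the jar is tipped over (angle between jar_center's own z axis and vertical above 0.7 rad).
It fails at once if another thing on the bench (glue bottle, second jar, mug, plate, bowl or brush) is shifted by more than 30 mm (distance of any of glue, jar2, mug, plates, bowl, brush from where it was at the start of the episode above 0.03 m).
It also fails if it takes over 67 s, if anything falls off the work surface, if the arm or the gripper's body presses on something with over 40 N, if the wrist force passes 120 N, or if a joint passes its speed limit or range.

## Working session

There is one attempt and no reset: what is moved stays moved. The work goes in short steps, Python scripts to look and compute and a shell command to move; the robot and the scene stay as the last step left them, time stands still between calls to the robot, and variables do not carry over. Pictures are saved under pics/ and viewed, at most 10 in all, crops included, and the job is handed in when it is done.

```bash
mkdir -p pics; ls
python3 - <<'E'
from plant import env
import cv2,numpy as np
s=env.state();print(s,env.grip_depth)
for n in("scene","top"):
    d=env.snapshot(n);cv2.imwrite(f"pics/{n}0.png",d["frame"][:,:,::-1])
    print(n,d["fov_y"],d["cx"],d["cy"],np.round(d["R"],3).tolist(),np.round(d["t"],3))
E
```

```text
pics
{'time_s': 0.0, 'joint_positions': array([-7.84771969e+01,  5.99912194e+00,  5.52809106e+00,  8.96048535e+01,
       -1.57418905e-03,  7.75277424e+01]), 'dq': array([ 0.01119967,  0.17768473, -0.05998403,  0.0316571 ,  0.07692278,
        0.04876832]), 'tau': array([-5.86138740e-04, -5.56934738e+01,  5.03644681e+01,  1.72724115e-02,
       -4.28270669e-04, -7.59118166e-06]), 'tool_pos': array([ 0.2439382 , -0.5478132 ,  0.23052709]), 'ee_rot': array([-1.79925566e+02, -1.48514653e-02,  2.39950520e+01]), 'wrist_force': array([ 0.37641171,  0.61851336, -0.45297171]), 'ft_torque': array([ 0.03945939, -0.06247592, -0.02925871]), 'gripper_force': 0.0, 'gripper_width': 1.000870279526312} -0.0187
scene 52.758280759028295 279.4061791795608 218.32907185652482 [[-0.684, 0.73, 0.007], [0.537, 0.509, -0.673], [-0.494, -0.457, -0.74]] [ 0.329 -0.338  1.349]
top 54.90874032030653 281.4386520496707 203.61294809209323 [[-0.024, -1.0, -0.001], [-0.998, 0.024, -0.064], [0.064, -0.001, -0.998]] [0.161 0.607 0.961]
```

View pics/top0.png

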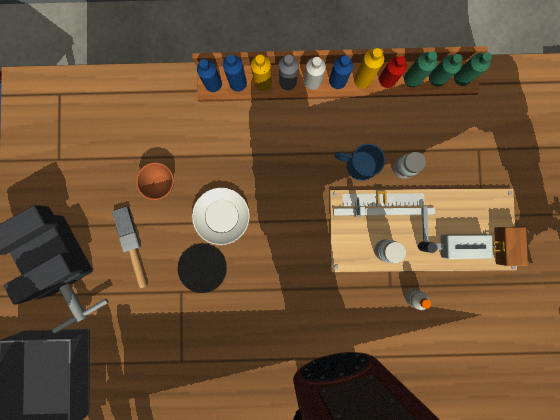

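View pics/scene0.png

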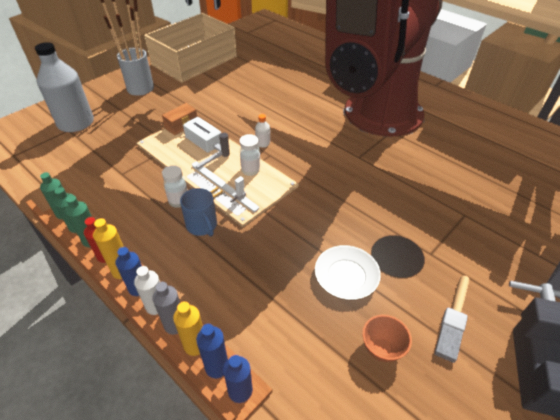

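The top view shows the gauge with pull direction to the left (world +y). The jar is at (391,252), post (428,246), cross-arm up to (427,208), telltale near (362,208), fork (380,200), mat (202,268), plate (221,216), glue (421,301) and second jar (410,165).

```bash
cat > h.py <<'E'
import numpy as np,cv2
from plant import env
def ray(d,uv,z):
    f=210/np.tan(np.radians(d["fov_y"]/2)); R=np.array(d["R"]);t=np.array(d["t"])
    if "mount" in d and False: pass
    c=-R.T@t; v=R.T@np.array([(uv[0]-d["cx"])/f,(uv[1]-d["cy"])/f,1])
    return c+v*(z-c[2])/v[2]
def proj(d,X):
    f=210/np.tan(np.radians(d["fov_y"]/2)); p=np.array(d["R"])@X+np.array(d["t"])
    return np.array([d["cx"]+f*p[0]/p[2],d["cy"]+f*p[1]/p[2]])
def wrist():
    from scipy.spatial.transform import Rotation as Ro
    s=env.state(); d=dict(env.snapshot("wrist")); M=np.array(d["mount"])
    R=Ro.from_euler("xyz",s["ee_rot"],degrees=True).as_matrix()
    Rc=R@M[:3,:3]; c=R@M[:3,3]+s["tool_pos"]
    d["R"]=Rc.T; d["t"]=-Rc.T@c; return d,s
E
python3 - <<'E'
from h import *
d=env.snapshot("top");im=np.ascontiguousarray(d["frame"][:,:,::-1])
c=cv2.resize(im[180:320,322:522],None,fx=4,fy=4,interpolation=cv2.INTER_CUBIC)
cv2.imwrite("pics/crop1.png",c)
g=im[:,:,:].max(2)
m=((g<45)*255).astype(np.uint8)[230:310,165:240]
cs,_=cv2.findContours(m,0,1);k=max(cs,key=cv2.contourArea);(x,y),r=cv2.minEnclosingCircle(k)
print("mat",x+165,y+230,r,ray(d,(x+165,y+230),.004))
for n,uv,z in[("post",(428,246),.085),("jar",(393,252),.1),("tab",(364,208),.08),("plate",(221,216),.022),("glue",(424,303),.09)]:print(n,ray(d,uv,z).round(3))
E
```

```text
mat 201.38679122924805 267.78302001953125 24.68545150756836 [0.45937763 0.34467255 0.004     ]
post [ 0.503 -0.181  0.085]
jar [ 0.492 -0.098  0.1  ]
tab [ 0.592 -0.042  0.08 ]
plate [0.584 0.292 0.022]
glue [ 0.378 -0.164  0.09 ]
```

View pics/crop1.png

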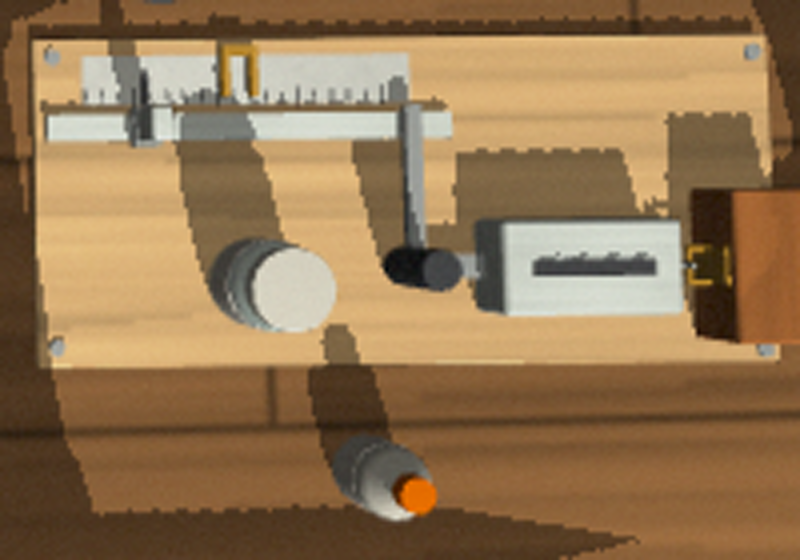

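The crop shows jar lid at crop (294,289), post top (443,270), tab top (161,122), fork gap centre (239,72), and board corners (33,40), (766,36), (778,360), (38,367).

Run:
```python
from h import *
d=env.snapshot("top")
P=lambda u,v,z:ray(d,(u/4+322,v/4+180),z)
for n,a in dict(jar=(294,289,.112),post=(443,270,.085),tab=(161,122,.08),fork=(239,72,.022),glue=(415,495,.095),TL=(33,40,.012),TR=(766,36,.012),BR=(778,360,.012),BL=(38,367,.012),jar2=(352,-68,.1)).items(): print(n,P(*a).round(4))
a,b,c,e=[P(*x,.012)[:2] for x in((33,40),(766,36),(778,360),(38,367))]
print([np.linalg.norm(q) for q in(a-b,b-c,c-e,e-a)])
yaw=np.degrees(np.arctan2(*((a-b)+(e-c))[::-1]));print("gauge yaw",yaw)
ctr=(a+b+c+e)/4;th=np.radians(yaw);R=np.array([[np.cos(th),-np.sin(th)],[np.sin(th),np.cos(th)]])
o=ctr-R@[-.075,-.04];print("origin",o)
for n,p in(("post",P(443,270,.085)),("tab",P(161,122,.08)),("fork",P(239,72,.022)),("jar",P(294,289,.112)),("glue",P(415,495,.095)),("jar2",P(352,-68,.1))):print(n,R.T@(p[:2]-o))
```

```text
jar [ 0.4923 -0.1     0.112 ]
post [ 0.4991 -0.1916  0.085 ]
tab [ 0.5863 -0.0374  0.08  ]
fork [ 0.6179 -0.0974  0.022 ]
glue [ 0.3769 -0.1666  0.095 ]
TL [0.6413 0.0254 0.012 ]
TR [ 0.6328 -0.4231  0.012 ]
BR [ 0.4362 -0.4183  0.012 ]
BL [0.4429 0.0287 0.012 ]
jar2 [ 0.6893 -0.1442  0.1   ]
[np.float64(0.44854401238980696), np.float64(0.19661629676270986), np.float64(0.4471267715480744), np.float64(0.19842964222368004)]
gauge yaw 89.02444512925885
origin [ 0.49958292 -0.12115428]
post [-0.0704623  -0.00074233]
tab [ 0.08518334 -0.0853243 ]
fork [ 0.02581045 -0.11787077]
jar [0.02099468 0.00767667]
glue [-0.0474879   0.12191304]
jar2 [-0.01985755 -0.1900583 ]
```

```bash
python3 -m crank '[24.8,44.8,-1,65,24.8,44.8,-1,65,24.8,44.8,-1,65,24.8,44.8,-1,65,24.8,44.8,-1,65,24.8,44.8,-1,65,24.8,44.8,-1,65,24.8,44.8,-1,65,24.8,44.8,-1,65,24.8,44.8,-1,65,24.8,44.8,-1,65,24.8,44.8,-1,65]' 1; python3 -m crank '[0,0,0,0]'
```

```text
time_s: 1.2
tool_pos: [0.4867, -0.1087, 0.2216]
ee_rot: [180.0, 0.0, 89.0]
wrist_force: [0.5, -1.3, 0.0]
gripper_width: 0.999
gripper_force: 0.0
time_s: 1.28
tool_pos: [0.4881, -0.1047, 0.2214]
ee_rot: [180.0, -0.1, 89.4]
wrist_force: [1.0, 0.0, 0.1]
gripper_width: 0.998
gripper_force: 0.0
```

Run:
```python
from h import *
d,s=wrist();print(s["tool_pos"],s["ee_rot"])
im=np.ascontiguousarray(d["frame"][:,:,::-1]);cv2.imwrite("pics/w1.png",im)
for n,X in dict(jar=(.4923,-.1,.112),post=(.4991,-.1916,.085),tab=(.5863,-.0374,.08),fork=(.6179,-.0974,.022)).items():print(n,proj(d,np.array(X)).round(0))
```

```text
[ 0.48808203 -0.10470337  0.22138123] [ 1.79953282e+02 -1.09671108e-01  8.93676868e+01]
jar [278. 199.]
post [285. 279.]
tab [386. 119.]
fork [391. 173.]
```

View pics/w1.png

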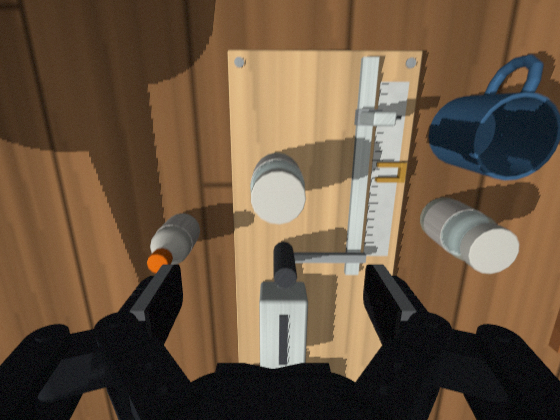

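The wrist view confirms the estimates: lid (278,197), post (285,279), tab (384,118), fork (391,172), all within about 2 px. Descending on the jar.

```bash
python3 -m crank '[0.3,0.3,-3,0,0.3,0.3,-6,0,0.3,0.3,-9,0,0.3,0.3,-12,0,0.3,0.3,-14,0,0.3,0.3,-16,0,0.3,0.3,-16.8,0,0.3,0.3,-16.8,0,0.3,0.3,-16.8,0]'; python3 -m crank '[0,0,0,0,0,0,0,0,0,0,0,0,0,0,0,0,0,0,0,0,0,0,0,0,0,0,0,0]' 0 30
```

```text
time_s: 2.08
tool_pos: [0.489, -0.1084, 0.0541]
ee_rot: [180.0, 0.0, 89.0]
wrist_force: [0.4, 0.9, 0.9]
gripper_width: 1.001
gripper_force: 0.0
time_s: 2.67
tool_pos: [0.4902, -0.1084, 0.0551]
ee_rot: [179.9, 0.1, 89.0]
wrist_force: [0.5, -0.5, 6.2]
gripper_width: 0.597
gripper_force: 27.0
```

```bash
python3 -m crank '[0,0,1,0,0,0,3,0,0,0,6,0,0,0,9,0,-0.3,3,9,0,-0.6,6,9,0,-0.9,9.5,9,0,-1.2,13,9,0,-1.5,16.5,9,0,-1.8,20,9,0,-2,23.5,9,0,-2,23.5,9,0]'; python3 -m crank '[-0.2,3,0,0,-0.4,6,0,0,-0.6,9.5,0,0,-0.8,13,0,0,-1,16.5,0,0,-1.1,19,0,0,-1.1,21,0,0,-1.1,21,0,0,-1.1,21,0,0,-1.1,21,0,0]'
python3 - <<'E'
from h import *
d,s=wrist();print(s["tool_pos"],s["gripper_width"])
cv2.imwrite("pics/w2.png",d["frame"][:,:,::-1]);print(proj(d,np.array([.459,.345,.004])))
E
```

```text
time_s: 3.67
tool_pos: [0.4677, 0.1323, 0.1441]
ee_rot: [-180.0, -0.1, 89.3]
wrist_force: [-0.6, 0.7, -3.2]
gripper_width: 0.59
gripper_force: 29.3
time_s: 4.5
tool_pos: [0.4579, 0.3367, 0.1436]
ee_rot: [-180.0, 0.0, 89.0]
wrist_force: [-0.1, -0.4, -3.3]
gripper_width: 0.593
gripper_force: 29.4
[0.45789007 0.33672632 0.14361079] 0.5931909771320849
[274.60234388 186.10424712]
```

View pics/w2.png

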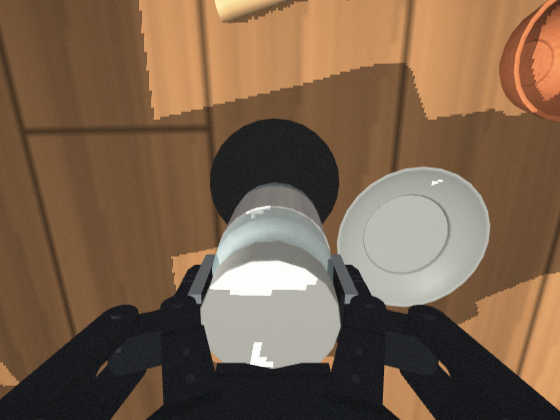

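The jar is held upright; the mat centre is at (274,183) and matches its estimate. Lowering.

```bash
python3 -m crank '[0,0,-2,0,0,0,-4,0,0,0,-6,0,0,0,-7.5,0,0,0,-8.5,0,0,0,-9.2,0,0,0,-9.4,0,0,0,-9.5,0,0,0,-9.6,0,0,0,-9.6,0]'
```

```text
time_s: 5.38
tool_pos: [0.4587, 0.3374, 0.0484]
ee_rot: [179.9, -0.0, 89.0]
wrist_force: [-0.5, -0.6, -2.2]
gripper_width: 0.592
gripper_force: 29.4
```

```bash
python3 -m crank '[0,0,-0.1,0,0,0,-0.15,0,0,0,-0.15,0]'; python3 -m crank '[0,0,0,0,0,0,0,0,0,0,0,0,0,0,0,0,0,0,0,0]' 0.9; python3 -m crank '[0,0,1,0,0,0,3,0,0,0,6,0,0,0,9,0,0,0,12,0,0,0,12,0,0,0,12,0]'
python3 - <<'E'
from h import *
d,s=wrist();print(s["tool_pos"]);cv2.imwrite("pics/w3.png",d["frame"][:,:,::-1])
print(proj(d,np.array([.459,.345,.104])),proj(d,np.array([.459,.345,.004])))
E
```

```text
time_s: 5.63
tool_pos: [0.4589, 0.3375, 0.0472]
ee_rot: [179.9, -0.0, 89.0]
wrist_force: [-0.9, -1.3, 3.0]
gripper_width: 0.599
gripper_force: 29.9
time_s: 6.05
tool_pos: [0.458, 0.3372, 0.0459]
ee_rot: [-180.0, 0.0, 89.0]
wrist_force: [1.0, 0.3, -0.3]
gripper_width: 0.905
gripper_force: 0.0
time_s: 6.63
tool_pos: [0.4594, 0.3378, 0.1689]
ee_rot: [179.8, -0.1, 89.0]
wrist_force: [-0.3, 0.7, 0.1]
gripper_width: 0.9
gripper_force: 0.0
[0.45940393 0.33778499 0.16893606]
[272.63610939 213.65927266] [272.19852653 181.44718143]
```

View pics/w3.png

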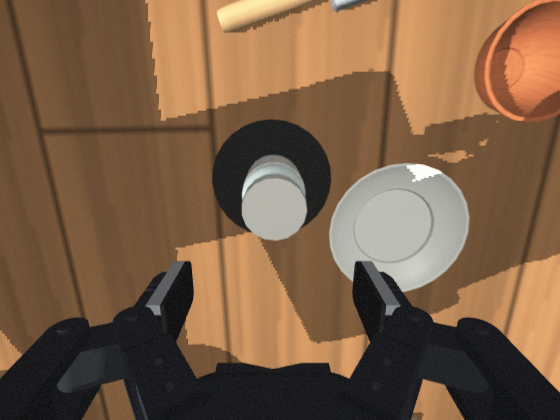

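The jar stands upright, lid at (274,207), about 5 mm from the mat's centre. On to the telltale.

```bash
python3 -m crank '[1.2,-3.7,0,0,2.4,-7.4,0,0,3.6,-11.1,0,0,4.8,-14.8,0,0,6,-18.5,0,0,7.2,-22.2,0,0,8.4,-25.9,0,0,9.6,-29.6,0,0,10.8,-32.5,0,0,11.8,-35.2,0,0,12.7,-37.4,0,0,12.7,-37.4,0,0]' 0.6; python3 -m crank '[0,0,-1,0,0,0,-2,0,0,0,-2,0,0,0,-2,0]'
python3 - <<'E'
from h import *
d,s=wrist();print(s["tool_pos"],s["ee_rot"])
cv2.imwrite("pics/w4.png",d["frame"][:,:,::-1])
for n,X in dict(tab=(.5863,-.0374,.08),fork=(.6179,-.0974,.022),post=(.4991,-.1916,.085)).items():print(n,proj(d,np.array(X)).round(0))
E
```

```text
time_s: 7.68
tool_pos: [0.5853, -0.0406, 0.1641]
ee_rot: [-179.9, 0.0, 88.8]
wrist_force: [0.1, 0.3, -0.0]
gripper_width: 0.601
gripper_force: 0.0
time_s: 8.02
tool_pos: [0.5839, -0.0355, 0.1444]
ee_rot: [-179.8, -0.0, 89.1]
wrist_force: [0.3, -0.7, -0.8]
gripper_width: 0.601
gripper_force: 0.0
[ 0.58387658 -0.03547984  0.14437995] [-1.79848859e+02 -4.54859000e-02  8.90699331e+01]
tab [277. 226.]
fork [311. 263.]
post [176. 402.]
```

View pics/w4.png

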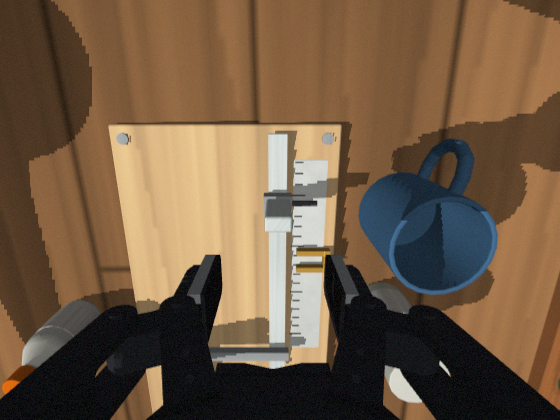

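Tab top is at (279,225) and the fork prongs at (311,250) and (311,269), so gap near (311,260). The estimates hold; descending and gripping the tab.

```bash
python3 - <<'E'
from h import *
d,s=wrist()
for uv,z in(((311.5,259.5),.022),((279,225.5),.08)):
    p=ray(d,uv,z);print(p)
E
python3 -m crank '[0.2,-0.1,-3,0,0.2,-0.1,-6,0,0.2,-0.1,-8,0,0.2,-0.1,-9,0,0.2,-0.1,-9.4,0,0.2,-0.1,-9.4,0,0.2,-0.1,-9.4,0]'; python3 -m crank '[0,0,0,0,0,0,0,0,0,0,0,0,0,0,0,0,0,0,0,0]' 0 20
```

```text
[ 0.61897054 -0.09440229  0.022     ]
[ 0.58801641 -0.03759753  0.08      ]
time_s: 8.7
tool_pos: [0.588, -0.0379, 0.0536]
ee_rot: [179.9, 0.0, 89.0]
wrist_force: [0.4, 0.6, -0.1]
gripper_width: 0.6
gripper_force: 0.0
time_s: 9.12
tool_pos: [0.5877, -0.038, 0.0534]
ee_rot: [179.9, 0.0, 89.0]
wrist_force: [-1.9, -0.4, 5.9]
gripper_width: 0.228
gripper_force: 23.1
```

```bash
python3 -m crank '[0,-1,0,0,0,-2.2,0,0,-0.1,-3.5,0,0,-0.1,-5,0,0,-0.1,-6.5,0,0,-0.1,-8,0,0,-0.2,-9.5,0,0,-0.2,-11,0,0,-0.2,-12.3,0,0,-0.2,-13.2,0,0,-0.2,-13.8,0,0,-0.2,-14,0,0]'; python3 -m crank '[0,-0.2,0,0,0,-0.3,0,0,0,-0.4,0,0,0,-0.4,0,0,0,-0.4,0,0]'
```

```text
time_s: 10.12
tool_pos: [0.5854, -0.1796, 0.0534]
ee_rot: [179.9, 0.1, 88.9]
wrist_force: [-2.4, 1.4, 8.2]
gripper_width: 0.229
gripper_force: 23.5
time_s: 10.53
tool_pos: [0.5854, -0.1828, 0.0534]
ee_rot: [179.9, 0.1, 89.0]
wrist_force: [-2.4, 0.2, 8.1]
gripper_width: 0.228
gripper_force: 23.4
```

```bash
python3 -m crank '[0,-0.1,0,0,0,-0.2,0,0,0,-0.3,0,0,0,-0.3,0,0]'; python3 -m crank '[0,0.1,0,0,0,0.1,0,0,0,0.1,0,0,0,0.1,0,0,0,0.1,0,0]' 0.6;  python3 -m crank '[0,0.1,2,0,0,0.1,5,0,0,0.1,8,0,0,0.1,11,0,0,0.1,11,0,0,0.1,11,0]'
python3 - <<'E'
from h import *
d=env.snapshot("top");im=np.ascontiguousarray(d["frame"][:,:,::-1])
c=cv2.resize(im[180:280,322:472],None,fx=5,fy=5,interpolation=cv2.INTER_CUBIC)
e,s=wrist();print(s["tool_pos"])
w=np.ascontiguousarray(e["frame"][:,:,::-1]);cv2.imwrite("pics/w5.png",w);cv2.imwrite("pics/top5.png",c)
E
```

```text
time_s: 10.87
tool_pos: [0.5854, -0.1848, 0.0534]
ee_rot: [179.9, -0.1, 89.0]
wrist_force: [-3.1, 6.1, 9.9]
gripper_width: 0.231
gripper_force: 23.7
time_s: 11.28
tool_pos: [0.585, -0.184, 0.0519]
ee_rot: [-180.0, 0.0, 89.0]
wrist_force: [0.0, 0.4, 0.3]
gripper_width: 0.604
gripper_force: 0.0
time_s: 11.78
tool_pos: [0.5863, -0.1836, 0.1643]
ee_rot: [179.8, 0.1, 89.0]
wrist_force: [-0.1, -0.7, -0.9]
gripper_width: 0.601
gripper_force: 0.0
[ 0.58542614 -0.18302341  0.16233345]
```

View pics/w5.png

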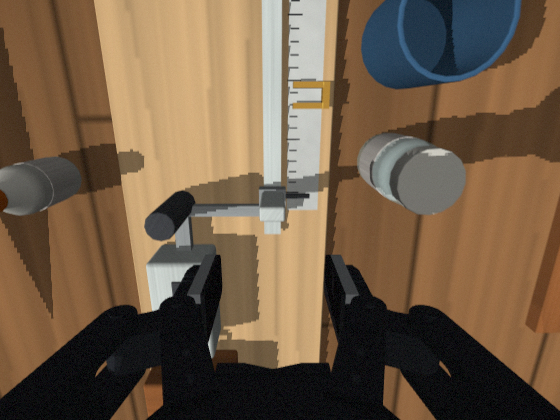

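The telltale now sits against the cross-arm (contact felt at y=-0.1848). Pointer is at about (302,196), fork prongs at rows 84 and 104, gap near (310,94), post top (165,222).

Run:
```python
from h import *
e,s=wrist();im=np.ascontiguousarray(e["frame"][:,:,::-1])
th=np.radians(89.02);gx=np.array([np.cos(th),np.sin(th)])
h=cv2.cvtColor(im,cv2.COLOR_BGR2HSV)
g=im.max(2)
b=((h[:,:,0]>13)&(h[:,:,0]<30)&(h[:,:,1]>150))
print("brass rows",[(r,int(b[r,294:318].sum())) for r in range(74,114)if b[r,294:318].sum()>4])
print("ptr",[(r,g[r,296:309].mean().round()) for r in range(186,206)])
print("tool",s["tool_pos"])
for r in(93,94,95):
  a=ray(e,(308,r),.022)
  for q in (195,196):
    for z in(.024,.027): 
      p=ray(e,(302,q),z);print(r,q,z,a.round(4),p.round(4),((a-p)[:2]@gx).round(4))
print("post",ray(e,(165,222),.085))
```

```text
brass rows [(83, 23), (84, 23), (85, 23), (86, 23), (87, 23), (104, 24), (105, 24), (106, 24), (107, 24), (108, 24)]
ptr [(186, np.float64(111.0)), (187, np.float64(110.0)), (188, np.float64(110.0)), (189, np.float64(111.0)), (190, np.float64(110.0)), (191, np.float64(110.0)), (192, np.float64(106.0)), (193, np.float64(90.0)), (194, np.float64(68.0)), (195, np.float64(33.0)), (196, np.float64(39.0)), (197, np.float64(41.0)), (198, np.float64(52.0)), (199, np.float64(100.0)), (200, np.float64(135.0)), (201, np.float64(138.0)), (202, np.float64(138.0)), (203, np.float64(139.0)), (204, np.float64(142.0)), (205, np.float64(143.0))]
tool [ 0.58480861 -0.18269722  0.16113102]
93 195 0.024 [ 0.6152 -0.0941  0.022 ] [ 0.611  -0.1825  0.024 ] 0.0885
93 195 0.027 [ 0.6152 -0.0941  0.022 ] [ 0.6107 -0.1817  0.027 ] 0.0876
93 196 0.024 [ 0.6152 -0.0941  0.022 ] [ 0.611  -0.1835  0.024 ] 0.0894
93 196 0.027 [ 0.6152 -0.0941  0.022 ] [ 0.6107 -0.1826  0.027 ] 0.0886
94 195 0.024 [ 0.6152 -0.0949  0.022 ] [ 0.611  -0.1825  0.024 ] 0.0877
94 195 0.027 [ 0.6152 -0.0949  0.022 ] [ 0.6107 -0.1817  0.027 ] 0.0868
94 196 0.024 [ 0.6152 -0.0949  0.022 ] [ 0.611  -0.1835  0.024 ] 0.0886
94 196 0.027 [ 0.6152 -0.0949  0.022 ] [ 0.6107 -0.1826  0.027 ] 0.0878
95 195 0.024 [ 0.6152 -0.0957  0.022 ] [ 0.611  -0.1825  0.024 ] 0.0869
95 195 0.027 [ 0.6152 -0.0957  0.022 ] [ 0.6107 -0.1817  0.027 ] 0.086
95 196 0.024 [ 0.6152 -0.0957  0.022 ] [ 0.611  -0.1835  0.024 ] 0.0878
95 196 0.027 [ 0.6152 -0.0957  0.022 ] [ 0.6107 -0.1826  0.027 ] 0.087
post [ 0.50426526 -0.18456644  0.085     ]
```

View pics/top5.png

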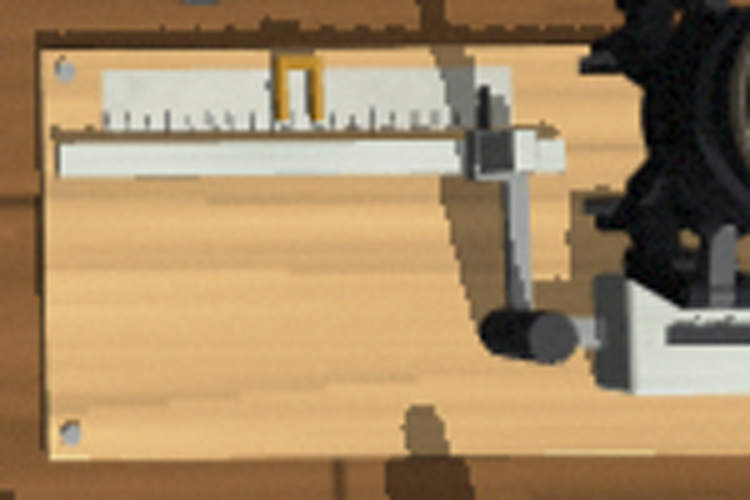

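Top view agrees: pointer (484,105), fork gap (300,90), post still home. The required draw is about 87.5 mm. Now to the post.

```bash
python3 -m crank '[-3,-0.3,0,0,-6,-0.6,0,0,-8,-0.8,0,0,-8.6,-0.85,0,0,-8.6,-0.85,0,0,-8.6,-0.85,0,0]'; python3 -m crank '[0,0,-3,0,0,0,-6,0,0,0,-8,0,0,0,-9.5,0,0,0,-10.8,0,0,0,-11.3,0,0,0,-11.3,0,0,0,-11.3,0]'
```

```text
time_s: 12.43
tool_pos: [0.4993, -0.1913, 0.1615]
ee_rot: [180.0, -0.0, 89.0]
wrist_force: [0.9, -0.2, 0.1]
gripper_width: 0.599
gripper_force: 0.0
time_s: 13.1
tool_pos: [0.4997, -0.1914, 0.0496]
ee_rot: [180.0, 0.0, 89.0]
wrist_force: [0.9, -0.0, -0.0]
gripper_width: 0.602
gripper_force: 0.0
```

```bash
python3 -m crank '[0,0,0,0,0,0,0,0,0,0,0,0,0,0,0,0,0,0,0,0]' 0 60;  python3 -m crank '[0,0.5,0,0,0,1,0,0,0,1.6,0,0,0,2.2,0,0,0,2.8,0,0,0,3.3,0,0,0.1,3.7,0,0,0.1,4,0,0,0.1,4,0,0]'
```

```text
time_s: 13.52
tool_pos: [0.5001, -0.1918, 0.0504]
ee_rot: [179.9, 0.1, 89.0]
wrist_force: [0.1, 0.8, 6.1]
gripper_width: 0.268
gripper_force: 58.6
time_s: 14.27
tool_pos: [0.5008, -0.1522, 0.0504]
ee_rot: [179.9, 0.2, 89.0]
wrist_force: [-1.5, -3.9, 6.7]
gripper_width: 0.26
gripper_force: 59.1
```

```bash
python3 -m crank '[0,0.5,0,0,0,1.1,0,0,0,1.8,0,0,0,2.5,0,0,0,3.2,0,0,0,3.8,0,0,0.1,4.2,0,0,0.1,4.5,0,0,0.1,4.6,0,0,0.1,4.6,0,0,0.1,4.6,0,0]'
python3 - <<'E'
from h import *
d=env.snapshot("top");im=np.ascontiguousarray(d["frame"][:,:,::-1])
a=cv2.resize(im[185:265,342:442],None,fx=5,fy=5,interpolation=cv2.INTER_CUBIC)
e,s=wrist();w=np.ascontiguousarray(e["frame"][:,:,::-1])
b=cv2.resize(w[150:400,200:480],None,fx=1,fy=1)
o=np.zeros((400,790,3),np.uint8);o[:,:500]=a;o[:250,505:785]=b;cv2.imwrite("pics/c6.png",o);print(s["tool_pos"],s["wrist_force"])
E
```

```text
time_s: 15.18
tool_pos: [0.5015, -0.1067, 0.0504]
ee_rot: [179.9, 0.2, 88.9]
wrist_force: [-3.5, -6.0, 9.1]
gripper_width: 0.263
gripper_force: 59.3
[ 0.50149055 -0.1067403   0.05038395] [-2.59777995 -6.14081047  8.39576214]
```

View pics/c6.png

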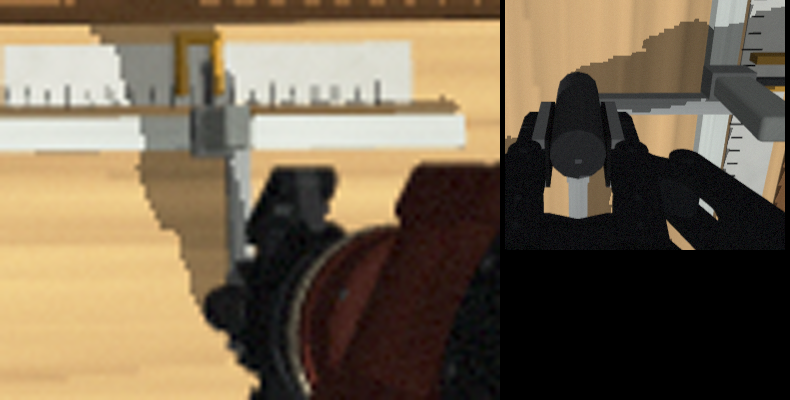

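The pointer (crop x≈207) is in the fork gap but short of its middle (x≈198), so a little more travel is needed. I'll measure that numerically from the mask columns.

```bash
cat > m.py <<'E'
from h import *
F=[]
for _ in range(3):
    d=env.snapshot("top");F.append(d["frame"].astype(float))
im=np.mean(F,0)[:,:,::-1].astype(np.uint8)
rows=im[196:204,370:392]
h=cv2.cvtColor(rows,cv2.COLOR_BGR2HSV).astype(int)
print("cols",list(range(370,392)))
for r in range(8):print(196+r,"sat",h[r,:,1].tolist(),"val",h[r,:,2].tolist())
print(np.round(env.state()["tool_pos"],4))
o=np.array([.4996,-.12115])
u0=proj(d,np.array([.617,-.097,.022]));u1=proj(d,np.array([.617,-.107,.022]));print("px per 10mm",u1-u0, "height shift", proj(d,np.array([.617,-.097,.026]))-u0)
E
python3 m.py
```

```text
cols [370, 371, 372, 373, 374, 375, 376, 377, 378, 379, 380, 381, 382, 383, 384, 385, 386, 387, 388, 389, 390, 391]
196 sat [15, 17, 15, 15, 13, 15, 42, 193, 179, 87, 15, 17, 18, 37, 192, 178, 87, 11, 10, 10, 11, 11] val [135, 136, 135, 135, 134, 133, 116, 94, 120, 129, 135, 133, 131, 111, 101, 206, 218, 224, 223, 222, 223, 223]
197 sat [15, 17, 15, 15, 17, 16, 40, 187, 178, 90, 17, 14, 17, 24, 155, 184, 120, 10, 10, 11, 10, 11] val [134, 136, 136, 135, 135, 131, 115, 94, 123, 128, 135, 130, 108, 74, 97, 205, 213, 225, 225, 224, 224, 223]
198 sat [15, 15, 17, 17, 13, 15, 36, 189, 181, 119, 17, 14, 10, 5, 108, 177, 125, 11, 9, 10, 10, 11] val [135, 136, 137, 137, 134, 133, 112, 93, 124, 126, 134, 130, 79, 51, 73, 143, 210, 225, 224, 224, 223, 224]
199 sat [13, 13, 17, 15, 15, 13, 42, 188, 181, 124, 17, 14, 13, 5, 95, 182, 133, 15, 10, 9, 10, 10] val [135, 135, 136, 135, 134, 133, 116, 95, 124, 125, 134, 130, 77, 47, 70, 129, 207, 154, 224, 224, 225, 224]
200 sat [17, 13, 15, 15, 15, 15, 42, 207, 186, 120, 15, 14, 20, 0, 96, 181, 144, 15, 13, 9, 10, 10] val [135, 135, 135, 136, 135, 132, 115, 80, 122, 127, 135, 132, 103, 47, 69, 128, 188, 134, 154, 225, 226, 226]
201 sat [15, 17, 15, 15, 15, 17, 22, 186, 187, 122, 13, 15, 12, 11, 96, 181, 146, 17, 14, 11, 10, 9] val [135, 135, 135, 135, 134, 133, 104, 78, 120, 125, 134, 133, 104, 46, 69, 128, 183, 135, 141, 225, 224, 223]
202 sat [17, 17, 16, 15, 15, 15, 19, 190, 185, 130, 18, 15, 12, 6, 100, 185, 150, 17, 15, 10, 13, 10] val [134, 133, 111, 136, 136, 133, 80, 78, 123, 126, 112, 133, 104, 46, 69, 127, 184, 133, 120, 223, 223, 222]
203 sat [17, 15, 15, 13, 15, 15, 17, 174, 184, 132, 16, 14, 15, 6, 97, 185, 135, 16, 13, 11, 13, 12] val [134, 132, 87, 137, 137, 132, 76, 79, 122, 124, 109, 132, 105, 41, 71, 123, 134, 130, 95, 223, 222, 220]
[ 0.5015 -0.1068  0.0504]
px per 10mm [ 4.13013079 -0.10100768] height shift [ 0.40917035 -0.12714564]
```

Pointer centre is ≈383.3 px against gap centre ≈382.2 px, i.e. about 2.4 mm short. The travel count gives the same figure.

```bash
python3 -m crank '[0,0.1,0,0,0,0.2,0,0,0,0.25,0,0,0,0.25,0,0,0,0.25,0,0,0,0.25,0,0]'; python3 m.py | sed -n '1p;4,7p;10,11p'
```

```text
time_s: 15.93
tool_pos: [0.5015, -0.1045, 0.0504]
ee_rot: [179.9, 0.2, 88.9]
wrist_force: [-2.9, -7.8, 7.5]
gripper_width: 0.268
gripper_force: 59.2
cols [370, 371, 372, 373, 374, 375, 376, 377, 378, 379, 380, 381, 382, 383, 384, 385, 386, 387, 388, 389, 390, 391]
198 sat [17, 17, 15, 15, 17, 15, 38, 190, 184, 119, 17, 17, 6, 61, 189, 186, 124, 11, 10, 10, 10, 11] val [134, 136, 136, 136, 135, 133, 115, 94, 122, 126, 133, 103, 46, 54, 109, 206, 212, 225, 224, 224, 224, 225]
199 sat [15, 15, 17, 15, 15, 15, 39, 193, 185, 128, 17, 12, 12, 62, 191, 184, 125, 10, 10, 10, 9, 10] val [134, 137, 137, 135, 135, 132, 112, 95, 123, 126, 133, 104, 42, 49, 92, 206, 212, 224, 223, 225, 224, 225]
200 sat [13, 15, 15, 13, 15, 15, 44, 183, 182, 125, 13, 17, 7, 54, 198, 188, 131, 10, 10, 9, 9, 10] val [135, 135, 134, 135, 133, 132, 115, 82, 123, 126, 133, 103, 39, 52, 89, 205, 194, 225, 224, 225, 226, 226]
201 sat [17, 17, 15, 15, 15, 13, 22, 175, 187, 125, 13, 15, 6, 16, 193, 187, 144, 15, 10, 10, 10, 9] val [134, 136, 134, 135, 134, 133, 106, 80, 123, 124, 133, 104, 41, 47, 91, 205, 184, 155, 225, 225, 226, 224]
[ 0.5015 -0.1045  0.0504]
px per 10mm [ 4.13013079 -0.10100768] height shift [ 0.40917035 -0.12714564]
```

Pointer is now centred within about 0.5 mm. Easing the post home.

```bash
python3 -m crank '[0,-0.3,0,0,0,-0.8,0,0,0,-1.4,0,0,0,-2,0,0,0,-2.6,0,0,0,-3.2,0,0,-0.1,-3.8,0,0,-0.1,-4.4,0,0,-0.1,-5,0,0,-0.1,-5.5,0,0,-0.1,-5.9,0,0,-0.1,-6,0,0]'; python3 -m crank '[0,-0.4,0,0,0,-0.9,0,0,0,-1.4,0,0,0,-1.9,0,0,-0.1,-2.3,0,0,-0.1,-2.6,0,0,-0.1,-2.75,0,0,-0.1,-2.8,0,0,-0.1,-2.8,0,0,-0.1,-2.8,0,0]'
```

```text
time_s: 17.08
tool_pos: [0.5006, -0.1644, 0.0504]
ee_rot: [179.9, 0.1, 88.9]
wrist_force: [-1.6, -3.9, 8.3]
gripper_width: 0.264
gripper_force: 59.3
time_s: 17.92
tool_pos: [0.5001, -0.1917, 0.0504]
ee_rot: [179.9, 0.1, 89.0]
wrist_force: [1.3, -2.9, 6.7]
gripper_width: 0.269
gripper_force: 59.2
```

```bash
python3 -m crank '[0,-0.1,0,0,0,-0.15,0,0,0,-0.15,0,0,0,-0.15,0,0]'; python3 -m crank '[0,0,0,0,0,0,0,0,0,0,0,0,0,0,0,0,0,0,0,0]' 0.6; python3 -m crank '[0,0,2,0,0,0,5,0,0,0,8,0,0,0,11,0,0,0,14,0,0,0,16,0,0,0,16,0,0,0,16,0]'; python3 -m crank '[-1,-3,0,0,-2,-6,0,0,-2,-9,0,0,-2,-12,0,0,-2,-12,0,0,-2,-12,0,0,-2,-12,0,0]'; python3 m.py | sed -n '1p;4,7p;10p'
python3 - <<'E'
from h import *
d=env.snapshot("top");im=d["frame"].astype(int)
m=(((im.min(2)>120)&(im.max(2)-im.min(2)<40)).astype(np.uint8))[240:300,178:228]
ys,xs=np.nonzero(m);u=(xs.mean()+178,ys.mean()+240);print("jar lid",u,len(xs),ray(d,u,.104))
for y in range(236,256,2):print(y,im[y,415:446].max(1).tolist())
E
```

```text
time_s: 18.25
tool_pos: [0.5001, -0.1919, 0.0504]
ee_rot: [179.9, -0.0, 89.0]
wrist_force: [2.0, 3.8, 9.7]
gripper_width: 0.265
gripper_force: 59.5
time_s: 18.67
tool_pos: [0.4989, -0.1922, 0.0488]
ee_rot: [-180.0, -0.0, 89.0]
wrist_force: [-0.1, 0.1, 0.5]
gripper_width: 0.595
gripper_force: 0.0
time_s: 19.33
tool_pos: [0.4997, -0.1928, 0.2101]
ee_rot: [179.9, 0.1, 89.0]
wrist_force: [0.4, 0.8, -1.2]
gripper_width: 0.6
gripper_force: 0.0
time_s: 19.92
tool_pos: [0.4786, -0.3117, 0.2077]
ee_rot: [-179.9, -0.1, 89.0]
wrist_force: [0.0, 1.7, -0.1]
gripper_width: 0.6
gripper_force: 0.0
cols [370, 371, 372, 373, 374, 375, 376, 377, 378, 379, 380, 381, 382, 383, 384, 385, 386, 387, 388, 389, 390, 391]
198 sat [16, 16, 15, 13, 15, 17, 40, 197, 187, 121, 17, 17, 17, 55, 194, 184, 126, 16, 15, 15, 15, 16] val [212, 213, 215, 213, 210, 199, 103, 84, 112, 116, 121, 103, 45, 70, 126, 191, 195, 209, 209, 210, 208, 210]
199 sat [14, 17, 15, 15, 17, 15, 41, 192, 187, 127, 15, 14, 6, 44, 197, 184, 126, 15, 13, 15, 15, 13] val [212, 214, 214, 211, 213, 206, 105, 85, 112, 116, 121, 93, 40, 69, 101, 18
[... 1342 characters left out ...]
, 18, 21, 20, 26, 23, 24, 24, 19, 19, 37, 70, 71, 72, 72, 69, 73, 69, 71, 70, 118, 160, 158, 155, 89, 93, 72, 62, 63]
248 [217, 219, 213, 114, 31, 31, 28, 26, 30, 22, 25, 16, 29, 71, 74, 77, 73, 71, 73, 73, 71, 73, 97, 162, 163, 162, 153, 93, 78, 59, 59]
250 [219, 217, 219, 217, 201, 82, 42, 36, 38, 33, 36, 29, 32, 58, 71, 70, 71, 72, 72, 74, 74, 114, 211, 208, 127, 122, 67, 62, 63, 58, 61]
252 [216, 215, 213, 214, 217, 216, 215, 213, 209, 205, 207, 201, 168, 166, 125, 92, 95, 72, 138, 144, 206, 215, 214, 214, 202, 119, 63, 59, 61, 62, 62]
254 [209, 212, 210, 210, 213, 209, 211, 210, 211, 207, 210, 210, 208, 211, 211, 210, 213, 212, 212, 210, 211, 211, 209, 211, 206, 119, 71, 61, 60, 63, 62]
```

Pointer is still centred, the post is home (top at columns 428–437, as at the start) and the jar is within a few mm of the mat's centre.

```bash
python3 -c "
from plant import env
print(env.sign_off())"
```

```text
the job is handed in; nothing more can be done
None
```

The job is handed in; it returned no verdict. In the last images the jar stood within a few mm of the mat's centre, the telltale's pointer was about 0.5 mm from the middle of the fork gap, and the post was fully home with the gripper clear. It took about 20 s of the 67 s allowed.

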